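# Put the scraper in its leaning block and hang up the parts basket

## Robot

A 6-joint arm with a two-finger parallel gripper is mounted at the origin on the work surface. World frame = base frame: x ahead of the robot, y to its left, z up, the work surface at z = 0. Lengths are in m, angles in rad, forces in N, time in s.
With the tool pointing down it reaches from about 0.275 to 0.875 m from the base axis. Payload 12.5 kg.
Tool frame: the origin (TCP) lies at the very end of the fingers, on their centre line; the grasp point (between the pads) lies 19 mm behind it; z points along the fingers, y is the line along which they close (so a half turn about z gives the same grasp; the last joint's range is limited). The gripper opens to 85 mm and grips with 20 to 120 N. Pads are 22 mm wide; open, the fingers measure 114 mm over their backs; the gripper's body (76 mm by 85 mm) begins 54 mm behind the grasp point. The pads swing forward as they close: fully open they stand 13 mm farther back than shut.
Start: joints at [-1.246, 0.351, 1.652, -0, 1.139, -0.085], TCP at [0.219, -0.504, 0.231] pointing down, gripper open.
Joint ranges: [-2.75, 2.75], [-0.79, 2.1], [0.01, 2.65], [-1.57, 4.71], [0.07, 3.14], [-2.87, 2.87]. Speed limits (rad/s): [2.22, 2.22, 2.79, 3.14, 3.14, 3.14].

## Interface

Orientations are given as a 3x3 rotation matrix whose columns are the frame's x, y, z axes.
In Python, from bench import manip gives the robot as it stands. Calls block until the motion is done:
- manip.move_ptp(position, orientation): joint-space move of the TCP to a pose.
- manip.move_l(position, attitude=None, max_speed=0.15): straight line of the TCP; attitude=None keeps the orientation; max_speed is the mean speed in m/s.
- manip.move_j(angles): joint-space move.
- manip.set_gripper(opening, effort=None): opening from 0.0 (shut) to 1.0 (fully open); effort is the grip in N (None keeps the last); returns when the fingers have stopped.
- manip.dwell(seconds).
- manip.inverse_kinematics(position, orientation): joint angles nearest the present ones, or None.
- manip.grab_frame(name): name is "side" or "top"; returns (picture, depth): 400x640x3 uint8, red, green, blue; 400x640 float32, m along the optical axis (not along the pixel's ray), 0 where there is no reading.
- manip.get_calibration(name): a dict with "camera_matrix" (3x3 intrinsics, pixels), "R" (3x3) and "t" (3): a world point X has camera coordinates R X + t. Camera axes: x right, y down, z forward; pixel columns grow to the right and rows downward; lengths in m; the calibration is good to about 2 mm. A picture is of the moment at which its call begins. get_calibration takes no time and is no camera call.
A pose or a line that the arm cannot do raises manip.Unreachable and nothing moves.
- manip.sign_off(): hands the job in; it is judged then, once.
Trained networks look in the newest picture that a camera, given by its name, has taken for a name from the list of things; names that differ only in an ending like _2 or _b are one class to them, and where a whole thing is asked for, a point or a joint stands for the part that bears it (a point fixed in the world has none). Each returns a list of dicts, best first, with "confidence" (0 to 1); they miss things now and then, are a little off and sometimes report something else, mostly with a low value. They report only what shows in the picture. A call takes as long as a camera call.
- manip.look_for(camera, name): "at" ([x, y, z] in m, in world coordinates, good to about 4 mm: the middle of the surface that is visible of it).
Readings, each from a call of its own:
- manip.current_time(): time.
- manip.current_qpos(): joint angles.
- manip.current_joint_vel(): joint speeds.
- manip.current_joint_torque(): joint torques, N m.
- manip.current_ee_pos(): TCP position.
- manip.current_tcp_rot(): TCP orientation.
- manip.current_force(): force on the tool from outside, world axes, zero at the start.
- manip.current_ft_torque(): the same for the moment, N m.
- manip.current_grip_width(): opening from 0.0 (shut) to 1.0 (fully open).
- manip.current_grip_force(): force on a finger pad.
Only numpy, scipy, OpenCV 4.12 (cv2) and the standard library are available. Lean on these libraries where they do the work, as an engineer would, in place of code of your own. Each camera call takes 0.05 s, during which the arm holds its last target. There are 200 camera calls.

## Task

The repair is done, so put its things away. First draw the flat scraper up out of its low dock and slide it blade first into the leaning block whose slot is long enough for the blade, fully home so that the handle's shoulder rests on the block. Then lift the small parts basket by its handle, keep it upright, and hang it by the handle over both prongs of the hook stand, let go of it there once it hangs quietly, and leave everything else on the bench where it is.

Things in the scene. Friction and masses are not known exactly. Their poses are not given: they have to be found in the camera images.
- scraper: flat scraper, at the start standing blade down in the dock. Steel blade 44 mm (x) by 3 mm (y) by 62 mm (z), narrowing to 34 mm (x) over its last 25 mm, then a black handle 30 (x) by 18 (y) by 80 mm (z). Origin: middle of the blade's bottom edge; z runs up through the handle. Grip the handle across y (18 mm). Symmetric under a half turn about z
- scraper_handle (a point): middle of the scraper's handle, 107 mm above the blade's bottom edge and 45 mm above the shoulder, axes as the scraper's: a good place to grip
- scraper_shoulder (a point): middle of the shoulder, where the handle begins and the blade ends, 62 mm above the blade's bottom edge; axes as the scraper's
- dock: fixed low aluminium block, 90 mm (x) by 50 mm (y), 40 mm high, upright slot 50 x 5.5 mm, 30 mm deep, its length along x; origin: centre of the underside on the bench. The scraper stands in it with 32 mm of blade showing
- big_block_mouth (a point): centre of the slot mouth in the sloping top face of the larger white block (80 mm along the slot, 50 across), which leans 25 degrees from upright towards the robot on a fixed foot 120 x 60 mm; about 95 mm above the bench. z: out of the slot (up, towards the robot); x: along the slot; y: across. Slot 50 mm long (x), 9 mm wide (y), 70 mm deep (-z): the 44 mm blade fits
- small_block_mouth (a point): the same for the smaller leaning block (60 mm along the slot), whose slot is only 30 mm long and 9 mm wide, too short for the blade; mouth about 90 mm above the bench. The two blocks change places from run to run
- basket: open steel parts basket, 80 mm (x) by 104 mm (y), 45 mm high, about 0.18 kg, on the bench, a few brass spacers fixed in it; origin: centre of the underside. A rigid 10 mm round-bar handle rises from its y ends: uprights at y = +-55 mm, straight top bar along y, axis 115 mm above the underside
- basket_bar (a point): middle of the axis of the basket handle's top bar (10 mm thick, 110 mm long, along the basket's y), 115 mm above the underside; grip it across x
- hook_seat (a point): where the middle of the basket's bar should rest on the fixed hook stand, bar along this y; 184 mm above the bench. Two round prongs (8 mm thick, axes at y = +-28 mm, tops 5 mm below the point; fingers fit between) run level from a crossbar 56 mm behind (+x, post no higher than the prongs) to 37 mm in front, then up to tips 48 mm in front, 17 mm above. Foot plate 110 x 130 mm
- wire_spool: copper-coloured wire spool, 60 mm across, 35 mm high, a bystander; origin: centre of the underside
- screwdriver: small screwdriver lying down, 140 mm long, yellow handle, a bystander; origin: its end-to-end middle, on the bench
- tape_roll: blue roll of tape lying flat, 76 mm across, 20 mm high, a bystander; origin: centre of the underside
- water_bottle: clear bottle with a blue cap, 66 mm across, 200 mm high, a bystander; origin: centre of the underside
- meter: orange hand multimeter lying flat, 150 x 75 x 34 mm, a bystander; origin: centre of the underside
- flux_jar: small amber jar with a white cap, 44 mm across, 55 mm high, a bystander; origin: centre of the underside

How it is judged:
By the outcome, as a careful person would: the job done as asked, in the order asked, and still so for the second after the job is handed in, with the robot touching nothing.
It also fails if it takes over 72 s, if anything falls off the work surface, if the arm or the gripper's body presses on something with over 40 N, if the wrist force passes 120 N, or if a joint passes its speed limit or range.

## Working session

There is one attempt and no reset: what is moved stays moved. The work goes in short steps, each a Python script; the robot and the scene stay as the last script left them, time stands still between calls to the robot, and variables do not carry over. Pictures are saved under pics/ and viewed, at most 10 in all, crops included, and the job is handed in when it is done.

```bash
mkdir -p pics; cat > h.py <<'E'
import numpy as np, cv2
from bench import manip as m
def snap(c,fn=None):
    im,d=m.grab_frame(c)
    if fn: cv2.imwrite('pics/'+fn,im[:,:,::-1])
    k=m.get_calibration(c);K=np.array(k['camera_matrix']);R=np.array(k['R']);t=np.array(k['t'])
    v,u=np.mgrid[:d.shape[0],:d.shape[1]]
    P=np.stack([(u-K[0,2])/K[0,0]*d,(v-K[1,2])/K[1,1]*d,d],-1)
    X=(P-t)@R
    X[d<=0]=np.nan
    return im,d,X
def proj(c,X):
    k=m.get_calibration(c);p=np.array(k['R'])@X+np.array(k['t']);p=np.array(k['camera_matrix'])@p
    return p[:2]/p[2]
E
python3 - <<'E'
from h import *
for c in('side','top'):
    im,d,X=snap(c,c+'0.png'); np.savez(c+'0',im=im,X=X)
    k=m.get_calibration(c); print(c,'cam at',-np.array(k['R']).T@np.array(k['t']))
    for n in 'scraper scraper_handle scraper_shoulder dock big_block_mouth small_block_mouth basket basket_bar hook_seat wire_spool water_bottle meter flux_jar tape_roll screwdriver'.split():
        print(n,[(np.round(r['at'],3).tolist(),round(r['confidence'],2),proj(c,np.array(r['at'])).astype(int).tolist()) for r in m.look_for(c,n)[:2]])
print(m.current_time())
E
```

```text
side cam at [0.50332543 0.92026304 0.83748582]
scraper [([0.455, 0.281, 0.099], 0.95, [367, 274]), ([0.687, -0.414, 0.098], 0.73, [300, 127])]
scraper_handle [([0.452, 0.279, 0.102], 0.95, [368, 273]), ([0.44, -0.288, 0.029], 0.45, [367, 163])]
scraper_shoulder [([0.448, 0.28, 0.1], 0.87, [370, 274])]
dock [([0.455, 0.289, 0.044], 0.75, [366, 292])]
big_block_mouth [([0.676, -0.004, 0.078], 0.79, [289, 202]), ([0.724, -0.29, 0.019], 0.25, [287, 164])]
small_block_mouth [([0.662, -0.112, 0.082], 0.68, [298, 179])]
basket [([0.439, -0.29, 0.029], 0.92, [367, 163]), ([0.664, -0.11, 0.08], 0.2, [297, 180])]
basket_bar [([0.441, -0.282, 0.03], 0.81, [367, 164])]
hook_seat [([0.678, 0.23, 0.009], 0.77, [279, 279])]
wire_spool [([0.463, 0.115, 0.034], 0.81, [361, 243])]
water_bottle [([0.689, -0.412, 0.102], 0.68, [299, 127]), ([0.453, 0.281, 0.102], 0.42, [368, 273])]
meter [([0.424, 0.487, 0.032], 0.88, [382, 374]), ([0.468, -0.042, 0.016], 0.54, [359, 211])]
flux_jar [([0.546, 0.126, 0.042], 0.67, [331, 243])]
tape_roll [([0.666, -0.116, 0.082], 0.67, [297, 178]), ([0.722, -0.29, 0.022],
[... 384 characters left out ...]
ig_block_mouth [([0.674, -0.024, 0.092], 0.82, [344, 167])]
small_block_mouth [([0.665, -0.135, 0.086], 0.72, [376, 171])]
basket [([0.437, -0.292, 0.007], 0.82, [418, 239])]
basket_bar [([0.436, -0.3, 0.007], 0.72, [420, 239]), ([0.456, 0.111, 0.038], 0.3, [305, 231])]
hook_seat [([0.673, 0.217, 0.012], 0.97, [277, 173]), ([0.444, 0.266, 0.038], 0.68, [260, 234])]
wire_spool [([0.455, 0.11, 0.035], 0.69, [305, 232]), ([0.678, -0.422, 0.126], 0.52, [461, 165])]
water_bottle [([0.68, -0.423, 0.126], 0.64, [461, 164])]
meter [([0.423, 0.469, 0.035], 0.89, [202, 240])]
flux_jar []
tape_roll [([0.708, -0.279, 0.018], 0.76, [413, 165])]
screwdriver [([0.466, -0.045, 0.024], 0.45, [349, 230])]
1.6
```

View pics/top0.png

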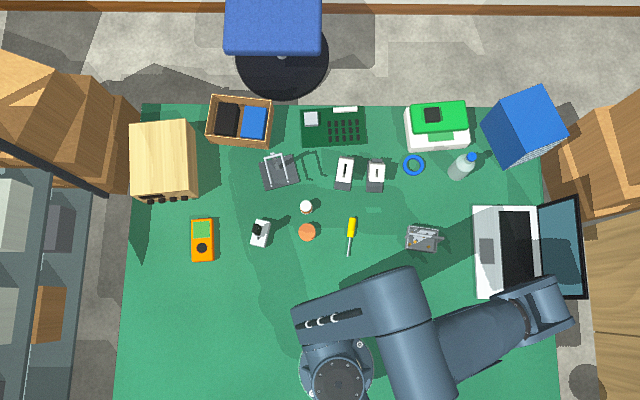

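View pics/side0.png

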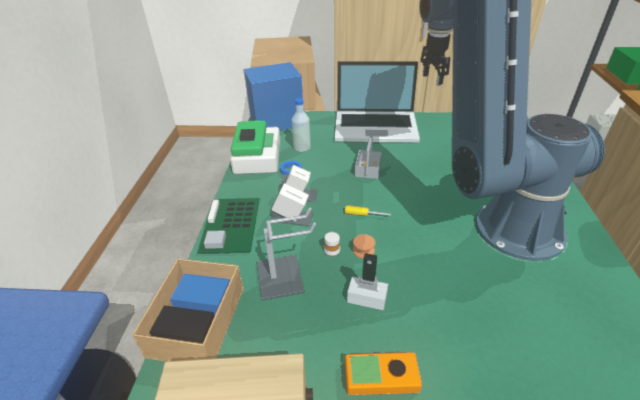

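Top: dock and scraper at (258,232), blocks at (344,172) big and (376,175) small, hook at (280,170), basket at (423,238). I'll view enlarged crops next.

```bash
python3 - <<'E'
from h import *
T=np.load('top0.npz')['im'][:,:,::-1];S=np.load('side0.npz')['im'][:,:,::-1]
f=lambda I,u,v,w,h,W,H:cv2.resize(I[v:v+h,u:u+w],(W,H),interpolation=cv2.INTER_CUBIC)
a=np.hstack([f(T,250,140,80,60,400,300),f(T,320,140,80,60,400,300)])
b=np.hstack([f(T,230,205,80,60,400,300),f(T,385,210,80,60,400,300)])
cv2.imwrite('pics/topc.png',np.vstack([a,b]))
a=np.hstack([f(S,240,195,100,110,400,440*1),f(S,250,155,100,110,400,440)])
a=np.hstack([f(S,245,200,100,75,400,300),f(S,250,155,100,75,400,300)])
b=np.hstack([f(S,320,240,100,75,400,300),f(S,325,125,100,75,400,300)])
cv2.imwrite('pics/sidec.png',np.vstack([a,b]))
E
```

```text
(no output)
```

View pics/topc.png

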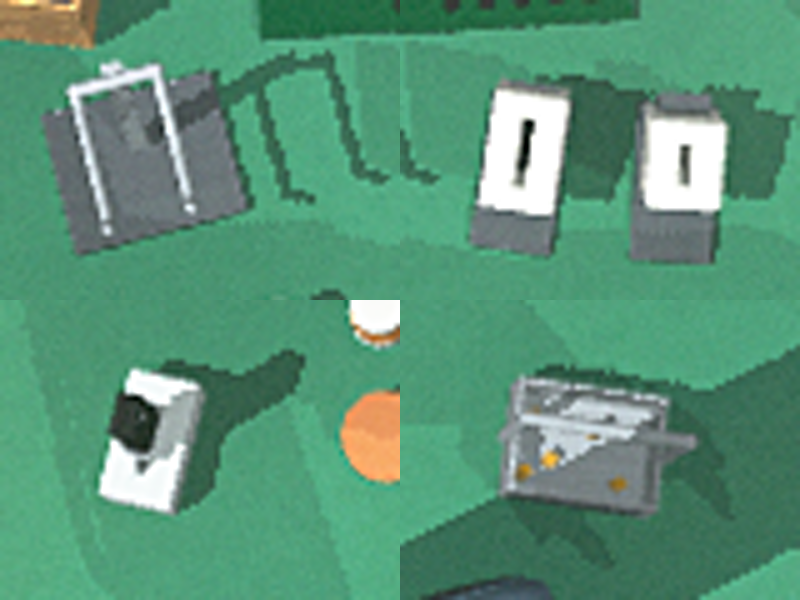

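View pics/sidec.png

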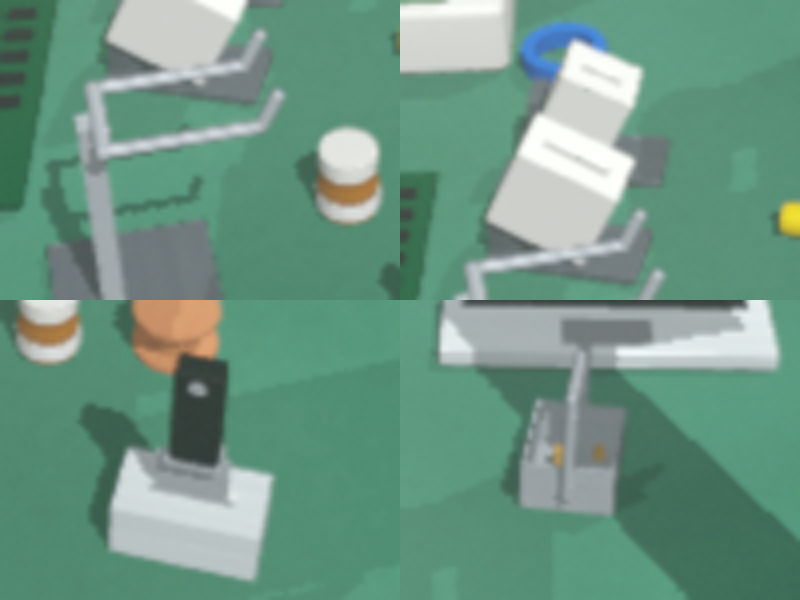

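Top crops show the big block's slot (left white block, slot at about (344,170)) running along world x; the hook prongs are open toward the robot. In the side crops the scraper stands in the dock and the basket bar lies roughly along y. Now I'll fit the poses from depth.

```bash
cat > fit.py <<'E'
from h import *
def rect(P):
    (c,s,a)=cv2.minAreaRect((P[:,:2]*1000).astype(np.float32)); return np.round(c,1),np.round(s,1),round(a,1)
def near(X,c,r,z0,z1):
    return (np.hypot(X[...,0]-c[0],X[...,1]-c[1])<r)&(X[...,2]>z0)&(X[...,2]<z1)
def pca(P):
    c=P.mean(0);w=np.linalg.svd(P-c,full_matrices=False);return c,w[2],w[1]/np.sqrt(len(P))
E
python3 - <<'E'
from fit import *
for c in('top','side'):
    d=np.load(c+'0.npz');im=d['im'].astype(int);X=d['X'];print('==',c)
    # bench bias
    g=near(X,(0.5,0.03),.1,-.02,.01);print('bench z',np.median(X[g][:,2]),X[g][:,2].std())
    q=near(X,(.448,.275),.07,.034,.044)&(im.sum(-1)>400);print('dock',q.sum(),rect(X[q]),np.median(X[q][:,2]))
    q=near(X,(.448,.275),.05,.05,.2);print('scr',q.sum(),'handle top',np.nanmax(X[q][:,2]))
    h=q&(im.sum(-1)<220);P=X[h]
    print(' dark',h.sum(),P.mean(0),P.min(0),P.max(0)); t=P[P[:,2]>P[:,2].max()-.006];print(' top',len(t),rect(t),t.mean(0))
    for nm,y in(('big',-.024),('small',-.135)):
        w=near(X,(.668,y),.06,.06,.13)&(im.min(-1)>(190 if c=='top' else 205))
        P=X[w];C,V,s=pca(P)
        # robust plane
        for _ in range(5):
            n=V[2]*np.sign(V[2][2]); r=(P-C)@n; C,V,s=pca(P[abs(r-np.median(r))<.003])
        n=V[2]*np.sign(V[2][2]);In=P[abs((P-C)@n)<.005]
        print(nm,w.sum(),len(In),'n',n,'tilt',np.degrees(np.arccos(n[2])),'C',C,'xax',V[0],s)
        hx=V[0]*np.sign(V[0][0]);hy=np.cross(n,hx);L=np.c_[(In-C)@hx,(In-C)@hy];rr=rect(L)
        print('  rect centre',rr, C+hx*rr[0][0]/1000+hy*rr[0][1]/1000)
        k=(np.linalg.norm(X-C,axis=-1)<.04)&(im.sum(-1)<330)&(abs((X-C)@hy)<.012); 
        print('  slot dark',k.sum(),X[k].mean(0) if k.any() else 0)
    P=X[near(X,(.68,.22),.1,.155,.215)];print('hook',len(P),P.min(0),P.max(0));np.save(c+'hook',P)
    P=X[near(X,(.437,-.292),.09,.1,.13)];C,V,s=pca(P);print('bar',len(P),C,V[0],s,((P-C)@V[0]).min(),((P-C)@V[0]).max())
E
```

```text
== top
bench z -0.0006535139177262042 0.004107423702336528
dock 223 (array([451.4, 270.8]), array([50.7, 90.4]), 77.0) 0.0388997035834703
scr 105 handle top 0.1578620096973052
 dark 81 [0.45002572 0.26778564 0.13454849] [0.43503722 0.25963712 0.06930796] [0.46979365 0.27985372 0.15786201]
 top 17 (array([450.5, 270. ]), array([14.9, 21.3]), 73.5) [0.4496093  0.27014143 0.15479481]
big 301 228 n [-0.41723511  0.00385595  0.9087904 ] tilt 24.661274447854574 C [ 0.66393252 -0.0236383   0.09369512] xax [-0.90239702  0.11672464 -0.4147951 ] [0.02433928 0.01526404 0.00154869]
  rect centre (array([1.1, 0.3]), array([49.7, 79.9]), 88.5) [ 0.66495746 -0.02346875  0.09416496]
  slot dark 0 0
small 244 196 n [-0.43014664 -0.02236112  0.90248205] tilt 25.513736030703413 C [ 0.65881956 -0.13500205  0.09012673] xax [-0.90213526  0.04780369 -0.4287969 ] [0.01846837 0.01523062 0.00154002]
  rect centre (array([-0.4, -1. ]), array([49.6, 61.8]), 89.5) [ 0.65842515 -0.13598153  0.08991448]
  slot dark 5 [ 0.66651282 -0.14090317  0.06056161]
hook 203 [0.58070416 0.16233757 0.15893103] [0.70019801 0.24
[... 727 characters left out ...]
 [0.02387492 0.01599469 0.0013419 ]
  rect centre (array([-0.2,  0.2]), array([79.5, 55.7]), 0.7) [ 0.66541111 -0.02101142  0.09439307]
  slot dark 0 0
small 298 125 n [-0.21430677  0.38525226  0.89758192] tilt 26.157980559303578 C [ 0.6621852  -0.1328026   0.08727614] xax [-0.49861601  0.74703366 -0.43968488] [0.0190813  0.01459874 0.00169115]
  rect centre (array([-1.5, -2.2]), array([55.7, 55.7]), 55.5) [ 0.65958946 -0.13287396  0.08668701]
  slot dark 0 0
hook 421 [0.58132063 0.16315979 0.15500813] [0.70157608 0.25146031 0.20107531]
bar 70 [ 0.43905931 -0.28431735  0.11622544] [ 0.14689376  0.98870765 -0.02965492] [0.03943364 0.00542201 0.00274815] -0.0675211104348694 0.05090847849974082
```

```bash
cat > geo.py <<'E'
from fit import *
from scipy.spatial.transform import Rotation as Ro
def down(yaw): # tool x along yaw, z down
    c,s=np.cos(yaw),np.sin(yaw); return np.array([[c,s,0],[s,-c,0],[0,0,-1.]])
DK=np.array([.451,.2713]);DY=np.radians(-13)
BM=np.array([.665,-.0225,.0945]);BY=np.radians(-8)
Rz=Ro.from_euler('z',BY).as_matrix(); Rb=Rz@Ro.from_euler('y',-25,degrees=True).as_matrix()
n=Rb[:,2]; RT=Rb@np.diag([1,-1,-1.])
E
python3 - <<'E'
from geo import *
print(n)
for f in (1,-1):
    F=np.diag([f,f,1])
    for p,R in(([*DK,.098],down(DY)@F),(BM+n*.118,RT@F),(BM+n*.026,RT@F),([.437,-.295,.1],down(np.radians(90-8))@F),([.68,.21,.2],down(np.radians(90+15))@F)):
        q=m.inverse_kinematics(np.array(p),R);print(f,None if q is None else np.round(q,2))
for c in('top','side'):
    P=np.load(c+'hook.npy')
    hi=P[P[:,2]>.188]
    print(c,'tips',[ (np.round(hi[s].mean(0),4),hi[s].max(0)) for s in (hi[:,1]>.19,hi[:,1]<=.19)])
    print(np.round(P[np.argsort(P[:,0])][::12]*1000).astype(int).tolist())
E
```

```text
[-0.41850537  0.05881709  0.90630779]
1 [ 0.45  0.49  1.82 -0.    0.83  2.25]
1 [-0.09  0.34  1.82 -0.04  0.55  1.65]
1 [-0.1   0.52  1.78 -0.05  0.4   1.65]
1 [-0.68  0.49  1.82 -0.    0.83 -0.54]
1 [ 0.23  0.68  1.2  -0.    1.26 -0.03]
-1 [ 0.45  0.49  1.82 -0.    0.83 -0.89]
-1 [-0.09  0.34  1.82 -0.04  0.55 -1.49]
-1 [-0.1   0.52  1.78 -0.05  0.4  -1.49]
-1 [-0.68  0.49  1.82 -0.    0.83  2.6 ]
-1 None
top tips [(array([0.5833, 0.2167, 0.1977]), array([0.58935283, 0.21987637, 0.20185823])), (array([0.6015, 0.1647, 0.1935]), array([0.60312854, 0.16596817, 0.19559835]))]
[[581, 217, 199], [599, 166, 194], [610, 167, 177], [619, 223, 180], [627, 228, 175], [635, 230, 185], [644, 175, 180], [651, 175, 178], [660, 182, 181], [668, 182, 177], [676, 183, 174], [681, 189, 179], [685, 233, 178], [687, 232, 180], [690, 214, 163], [693, 227, 174], [697, 192, 184]]
side tips [(array([0.5846, 0.2193, 0.1947]), array([0.58883793, 0.22376382, 0.20107531])), (array([0.6007, 0.1665, 0.1937]), array([0.60581783, 0.17075742, 0.20025809]))]
[[581, 219, 201], [586, 220, 196], [589, 221, 177], [596, 221, 180], [599, 217, 176], [603, 227, 179], [606, 170, 182], [608, 166, 182], [612, 227, 178], [616, 169, 174], [620, 173, 174], [625, 172, 180], [628, 231, 172], [633, 173, 177], [637, 176, 179], [641, 237, 177], [646, 240, 176], [649, 181, 173], [653, 235, 178], [658, 240, 176], [662, 242, 178], [666, 184, 176], [670, 187, 181], [673, 245, 174], [678, 246, 177], [681, 236, 181], [684, 237, 179], [686, 238, 180], [688, 213, 178], [689, 232, 177], [692, 193, 173], [694, 204, 183], [695, 228, 173], [697, 200, 179], [699, 228, 162], [702, 218, 176]]
```

```bash
python3 - <<'E'
from geo import *
F=np.diag([-1,-1,1]);R=down(DY)@F
m.set_gripper(.6,50)
m.move_ptp(np.array([*DK,.26]),R)
m.move_l(np.array([*DK,.098]),max_speed=.12)
m.set_gripper(0,50)
print('grip',m.current_grip_width()*85,m.current_grip_force(),m.current_force(),m.current_ee_pos())
m.move_l(np.array([*DK,.14]),max_speed=.05); print(m.current_force())
m.move_l(np.array([*DK,.27]),max_speed=.2)
m.move_ptp(np.array([.50,.05,.32]),RT@F)
m.move_l(BM+n*.108,max_speed=.15)
print(m.current_ee_pos(),BM+n*.108,m.current_grip_width()*85,m.current_force())
for c in('top','side'):
    im,d,X=snap(c,c+'1.png'); np.savez(c+'1',im=im,X=X)
S=cv2.imread('pics/side1.png');T=cv2.imread('pics/top1.png')
f=lambda I,u,v:cv2.resize(I[v:v+75,u:u+100],(400,300),interpolation=cv2.INTER_CUBIC)
cv2.imwrite('pics/pre.png',np.hstack([f(S,250,145),f(T,300,130)]))
print(m.current_time())
E
```

```text
grip 17.36402623674592 49.12592947483063 [-1.04890322 -1.14384369  5.42402683] [0.45121351 0.27136629 0.09838228]
[ 0.65053136 -0.4357961  -0.77635766]
[ 0.61973393 -0.01589959  0.1929622 ] [ 0.61980142 -0.01614775  0.19238124] 17.5681553965101 [ 0.61376155 -1.2458135  -0.83816716]
10.9833
```

View pics/pre.png

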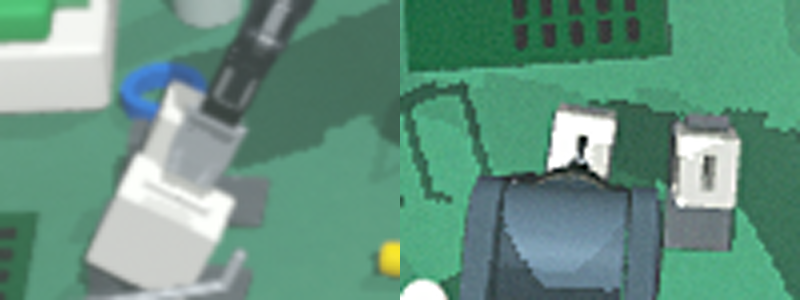

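The blade is over the big block's slot (side crop: blade edge about (185,183), slot centre about (178,196)). I'll insert it in steps and watch the force.

```bash
python3 - <<'E'
from geo import *
for h in (.088,.08,.072,.06,.048,.038,.032,.029):
    m.move_l(BM+n*h,max_speed=.06)
    f=np.array(m.current_force());p=np.array(m.current_ee_pos())
    print(h,np.round(Rb.T@f,1),np.round(Rb.T@(p-BM)*1000,1),np.round(m.current_ft_torque(),2))
    if f@n>12 or np.linalg.norm(f)>20: break
print(m.current_grip_width()*85,m.current_time())
E
```

```text
0.088 [-1.3  0.4 -0.9] [-0.3 -0.  87.5] [0.05 0.32 0.01]
0.08 [-0.4 -0.2 -0.4] [-0.3 -0.  79.6] [ 0.03  0.31 -0.01]
0.072 [-0.6 -0.2 -1.2] [-0.3 -0.  71.6] [0.07 0.3  0.03]
0.06 [-0.8  0.7 -1. ] [-0.3 -0.  59.5] [0.09 0.33 0.02]
0.048 [-0.1 -0.1 -1.5] [-0.4 -0.  47.5] [ 0.07  0.37 -0.03]
0.038 [-1.3 -1.  -0.3] [-0.3 -0.  37.6] [ 0.02  0.29 -0.01]
0.032 [-0.6 -0.7 -0.5] [-0.2 -0.  31.7] [0.02 0.25 0.02]
0.029 [-1.   0.2 -0.6] [-0.1 -0.  28.9] [0.11 0.25 0.02]
17.312800124738132 13.55
```

```bash
python3 - <<'E'
from geo import *
for h in np.arange(.0275,.015,-.001):
    m.move_l(BM+n*h,max_speed=.03)
    f=np.array(m.current_force())@n
    print(round(h,4),round(f,1),end='; ')
    if f>10: break
m.set_gripper(.45,50); print(m.current_force())
m.move_l(BM+n*.15,max_speed=.15)
m.move_ptp(np.array([.44,-.2,.32]),down(np.radians(82)))
for c in('top','side'):
    im,d,X=snap(c,c+'2.png'); np.savez(c+'2',im=im,X=X)
    s=near(X,(.64,-.02),.09,.1,.2)&(im.sum(-1)<220); P=X[s]
    print(c,s.sum(),'max height along n',((P-BM)@n).max(),np.round((P-BM)@Rb,3).mean(0),'min',np.percentile((P-BM)@n,3))
S=cv2.imread('pics/side2.png');T=cv2.imread('pics/top2.png')
f=lambda I,u,v:cv2.resize(I[v:v+75,u:u+100],(400,300),interpolation=cv2.INTER_CUBIC)
cv2.imwrite('pics/ins.png',np.hstack([f(S,250,145),f(T,300,130)]))
print(m.current_time())
E
```

```text
0.0275 -0.8; 0.0265 3.0; 0.0255 19.5; [-0.42950462  0.29102383 -0.0146677 ]
top 49 max height along n 0.0866648866058722 [ 0.00259184 -0.00263265  0.06773469] min 0.014297779929640445
side 128 max height along n 0.08106165305116059 [-0.00315625  0.0078125   0.04304687] min 0.012676609645388772
16.75
```

View pics/ins.png

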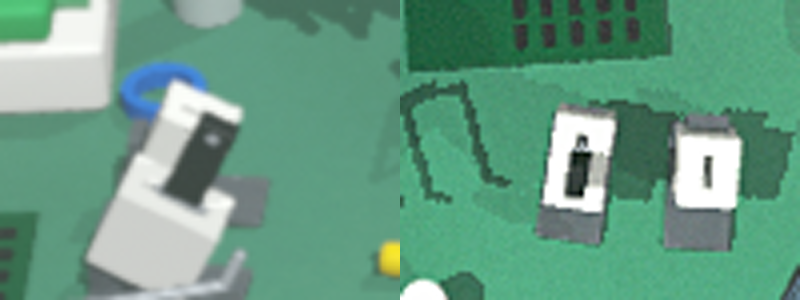

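The scraper is fully home: only the black handle shows above the big block (side crop (200,160)). Next I'll fit the hook and the basket handle.

```bash
cat > hk.py <<'E'
from geo import *
from scipy.optimize import least_squares
def segd(P,segs):
    D=[]
    for a,b in segs:
        a,b=np.array(a),np.array(b);t=np.clip((P-a)@(b-a)/((b-a)@(b-a)),0,1)
        D.append(np.linalg.norm(P-a-t[:,None]*(b-a),axis=1))
    return np.min(D,0)
HS=[s for y in(-.028,.028) for s in(((.056,y,-.009),(-.037,y,-.009)),((-.037,y,-.009),(-.048,y,.015)))]+[((.056,-.028,-.009),(.056,.028,-.009))]
BS=[((0,-.055,.115),(0,.055,.115)),((0,-.055,.03),(0,-.055,.115)),((0,.055,.03),(0,.055,.115))]
def fitp(P,segs,r,z,p0,fixz=True):
    def loc(p): 
        c,s=np.cos(p[2]),np.sin(p[2]);q=P-[p[0],p[1],z+p[3]]
        return np.c_[q[:,0]*c+q[:,1]*s,-q[:,0]*s+q[:,1]*c,q[:,2]]
    o=least_squares(lambda p:np.r_[segd(loc(p),segs)-r,p[3]*5],[*p0,0],loss='soft_l1',f_scale=.002)
    return o.x,np.median(abs(segd(loc(o.x),segs)-r))
E
python3 - <<'E'
from hk import *
H=[];B=[]
for c in('top','side'):
    H.append(np.load(c+'hook.npy'))
    X=np.load(c+'0.npz')['X'];B.append(X[near(X,(.437,-.292),.085,.065,.13)])
for P in(*H,np.vstack(H)):
    P=P[P[:,2]>.165]
    print('hook',len(P),fitp(P,HS,.004,.184,(.64,.205,np.radians(17))))
for P in(*B,np.vstack(B)): print('bask',len(P),fitp(P,BS,.005,0,(.438,-.29,np.radians(-8))))
E
```

```text
hook 199 (array([0.63630082, 0.20279098, 0.27697618, 0.00159023]), np.float64(0.0013106940547749218))
hook 412 (array([6.37109608e-01, 2.03839030e-01, 2.84000945e-01, 2.80209683e-04]), np.float64(0.0008734008185619965))
hook 611 (array([0.63681152, 0.20356532, 0.2834397 , 0.0007244 ]), np.float64(0.0010470643378562403))
bask 123 (array([ 0.43641123, -0.29650282, -0.14256098,  0.00128089]), np.float64(0.0011034478520004277))
bask 107 (array([ 4.38565590e-01, -2.95636716e-01, -1.38795493e-01,  1.65131542e-04]), np.float64(0.0010430273924809984))
bask 230 (array([ 0.4374591 , -0.29590816, -0.1462326 ,  0.00086646]), np.float64(0.001063534981079724))
```

```bash
cat >> hk.py <<'E'
HP=np.array([.6368,.2033,.184]);HY=.283;hx=np.array([np.cos(HY),np.sin(HY),0])
BP=np.array([.4375,-.296]);BYW=-.143;UP=np.array([0,0,1.])
E
python3 - <<'E'
from hk import *
R=down(BYW+np.pi/2);R2=down(HY+np.pi/2)
m.move_ptp(np.array([*BP,.22]),R)
m.set_gripper(.5,100)
m.move_l(np.array([*BP,.096]),max_speed=.12)
m.set_gripper(0,100); print('grip',m.current_grip_width()*85,m.current_grip_force(),m.current_force())
m.move_l(np.array([*BP,.12]),max_speed=.05); print(m.current_force(),m.current_ft_torque())
m.move_l(np.array([*BP,.34]),max_speed=.15)
g=HP-.019*UP
m.move_l(np.array([.5,-.05,.34]),R2,max_speed=.2)
m.move_l(g-.13*hx+.156*UP,max_speed=.2)
m.move_l(g-.13*hx+.033*UP,max_speed=.12)
print(m.current_grip_width()*85,m.current_grip_force(),m.current_force(),m.current_ft_torque())
for c in('top','side'):
    im,d,X=snap(c,c+'3.png'); np.savez(c+'3',im=im,X=X)
    q=HP-.13*hx+.033*UP
    P=X[near(X,q,.085,.165,.235)&(np.abs((X-q)@np.array([-hx[1],hx[0],0]))>.028)]
    print(c,len(P),fitp(P,BS,.005,q[2]-.115,(q[0],q[1],HY)),q[:2])
f=lambda c,u,v:cv2.resize(cv2.imread(f'pics/{c}3.png')[v:v+105,u:u+140],(400,300),interpolation=cv2.INTER_CUBIC)
cv2.imwrite('pics/hang0.png',np.hstack([f('side',245,180),f('top',230,140)]))
print(m.current_time())
E
```

```text
grip 6.887906517763511 97.7630352973938 [-1.71780151  0.55381812  4.95930328]
[ 0.51756112  0.24260433 -2.21132382] [-0.05425711 -0.02642075  0.02033851]
6.558241213027935 97.57441520690918 [-0.09156655 -0.05767907 -2.38131583] [ 0.05206143  0.0149852  -0.0315893 ]
top 0 (array([0.51197113, 0.16699912, 0.283     , 0.        ]), np.float64(nan)) [0.51197113 0.16699912]
side 116 (array([5.12416623e-01, 1.66058806e-01, 2.98222922e-01, 9.57695470e-05]), np.float64(0.0006732212939286257)) [0.51197113 0.16699912]
25.375
  return _methods._mean(a, axis=axis, dtype=dtype,
  ret = ret.dtype.type(ret / rcount)
```

View pics/hang0.png

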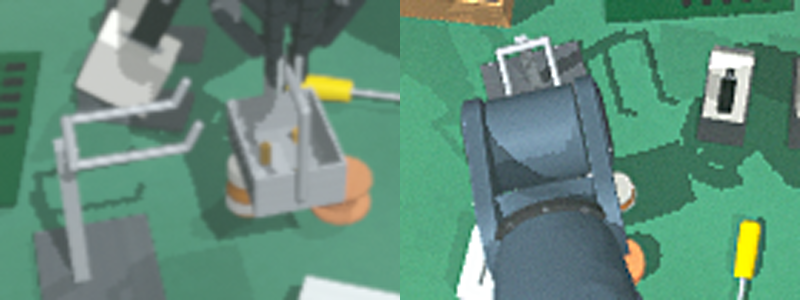

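The basket hangs upright in the gripper in front of the hook (side crop (290,140)), and its measured pose agrees with the plan. I'll move in and lower it.

```bash
python3 - <<'E'
from hk import *
g=HP-.019*UP
for a in(.09,.06,.03,0):
    m.move_l(g-a*hx+.033*UP,max_speed=.1); f=np.array(m.current_force()); print(a,np.round(f,1))
    if np.linalg.norm(f[:2])>6: raise SystemExit('contact')
for h in(.015,.008,.005,.003,.001,0,-.001,-.002,-.003,-.004,-.005):
    m.move_l(g+h*UP,max_speed=.05); m.dwell(.1); f=np.array(m.current_force()); print(h,np.round(f,1))
    if f[2]>1.5 or np.linalg.norm(f[:2])>8: break
for c in('side',):
    im,d,X=snap(c,c+'4.png')
    print(fitp(X[near(X,HP,.07,.195 if 0 else .181,.2)],BS,.005,HP[2]-.115,(*HP[:2],HY)))
cv2.imwrite('pics/hang1.png',cv2.resize(cv2.imread('pics/side4.png')[180:285,225:365],(560,420),interpolation=cv2.INTER_CUBIC))
print(m.current_time(),m.current_ft_torque())
E
```

```text
0.09 [-0.  -0.1 -2.6]
0.06 [-0.  -1.  -2.1]
0.03 [-0.4  0.7 -2. ]
0 [ 1.4 -1.7 -2.2]
0.015 [ 0.2  0.  -2.4]
0.008 [ 0.3  0.4 -2.1]
0.005 [ 0.7 -1.  -2.3]
0.003 [ 0.2 -0.2 -2.2]
0.001 [ 0.2  0.8 -1.2]
0 [-0.9 -1.2  2.9]
(array([0.63482692, 0.20465536, 0.37593785, 0.00680118]), np.float64(0.003331440847131507))
29.725 [-0.02701394  0.1710784   0.01750614]
```

View pics/hang1.png

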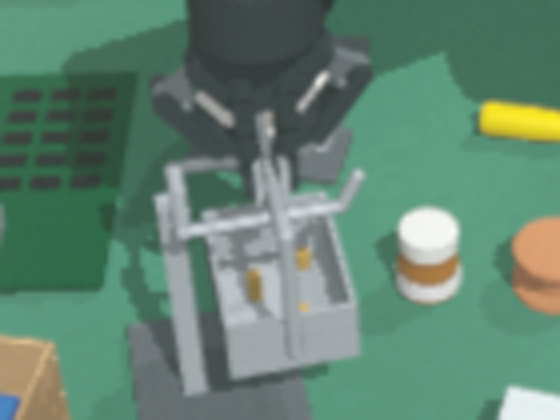

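The bar rests on both prongs. Releasing.

```bash
python3 - <<'E'
from hk import *
m.set_gripper(.3,20); m.dwell(1.0); print(m.current_force())
g=HP-.019*UP
m.move_l(g+.06*UP,max_speed=.05)
m.move_l(g+.2*UP,max_speed=.15)
m.move_ptp(np.array([.3,-.4,.35]),down(np.pi/2-.3))
m.dwell(1)
for c in('top','side'): 
    im,d,X=snap(c,c+'5.png'); 
    P=X[near(X,HP,.075,.17,.2)]; P=P[(np.abs((P-HP)@hx)<.012)]; print(c,len(P),pca(P)[:2])
    P=X[near(X,(.64,-.02),.09,.1,.2)&(im.astype(int).sum(-1)<220)];print('scr',len(P),((P-BM)@n).max())
cv2.imwrite('pics/end.png',np.hstack([cv2.resize(cv2.imread(f'pics/{c}5.png')[v:v+150,u:u+200],(400,300),interpolation=cv2.INTER_CUBIC) for c,u,v in(('side',215,135),('top',230,120))]))
print(m.current_time())
E
```

```text
[-0.60395153  0.72713409  0.59430135]
top 129 (array([0.63575631, 0.20112347, 0.18527747]), array([[-0.28549949,  0.95834135,  0.00847905],
       [ 0.20423838,  0.06948394, -0.97645208],
       [ 0.93636356,  0.27704482,  0.21556772]]))
scr 49 0.0907125552234641
side 199 (array([0.63456006, 0.21203305, 0.18414856]), array([[-0.27964514,  0.95958688, -0.03148981],
       [ 0.42621576,  0.09468582, -0.89965256],
       [-0.86031315, -0.26500492, -0.43546948]]))
scr 124 0.08202585670222014
37.0333
```

View pics/end.png

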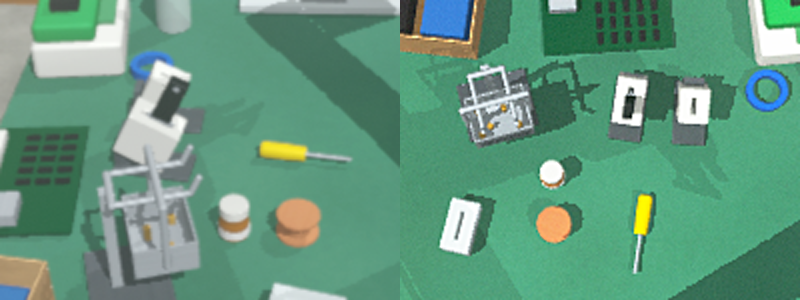

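The basket hangs level over both prongs (side crop (160,190)), the scraper is home in the big block, and the bystanders haven't moved.

```bash
python3 -c "
from bench import manip as m
print(m.sign_off())"
```

```text
the job is handed in; nothing more can be done
None
```

The scraper is fully home in the larger leaning block and the basket hangs by its handle over both hook prongs; nothing else on the bench looks moved, and I handed the job in at about 37 s.

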